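# Load the vial rack and hold it square in the corner stop

### The arm

A 7-joint arm with a two-finger parallel gripper is mounted at the origin on a cart in front of the work surface, level with it; the furniture and walls round the work are solid. World frame = base frame: x ahead of the robot, y to its left, z up, the work surface at z = 0. Lengths are in mm, angles in rad, forces in N, time in s.
With the tool pointing down it reaches from about 425 to 1025 mm from the base axis. Payload 9.4 kg.
Tool frame: the origin (TCP) lies on the mounting face of the last link; the fingertips stand 173 mm ahead of it and the grasp point (between the pads) lies 155 mm ahead of it (robot.hold_point_z is the distance from the TCP to the grasp point, in mm); z points along the fingers, y is the line along which they close (so a half turn about z gives the same grasp; the last joint's range is limited). The gripper opens to 85 mm and grips with 20 to 120 N. Pads are 22 mm wide; open, the fingers measure 114 mm over their backs; the gripper's body (76 mm by 85 mm) begins 54 mm behind the grasp point. The pads swing forward as they close: fully open they stand 13 mm farther back than shut.
Start: joints at [-1.198, 0.599, -0.003, 1.599, 0.002, 0.943, -0.08], TCP at [315.216, 652.888, 404.675] pointing down, gripper open.
Joint ranges: [-2.57, 2.57], [-0.35, 1.97], [-1.29, 1.29], [0.11, 2.56], [-1.05, 4.19], [0.11, 1.86], [-2.63, 2.63]. Speed limits (rad/s): [2.22, 2.22, 3.01, 3.01, 3.14, 3.14, 3.14].

### API

Orientations are given as a unit quaternion [w, x, y, z].
In Python, from cell import robot gives the robot as it stands. Calls block until the motion is done:
- robot.reach(position, orientation): joint-space move of the TCP to a pose.
- robot.move_linear(position, frame=None, velocity=150): straight line of the TCP; frame=None keeps the orientation; velocity is the mean speed in mm/s.
- robot.move_j(angles): joint-space move.
- robot.move_gripper(opening, grip_force=None): opening from 0.0 (shut) to 1.0 (fully open); grip_force is the grip in N (None keeps the last); returns when the fingers have stopped.
- robot.sleep(seconds).
- robot.inverse_kinematics(position, orientation): joint angles nearest the present ones, or None.
- robot.capture(name): name is "scene" or "top"; returns a dict with "image" (384x512x3 uint8, red, green, blue), "vertical_fov" (degrees; the focal length in pixels is half the picture's height over the tangent of half this angle, whatever the lens; pixels are square), "cx", "cy" (the principal point, pixels), "distortion" ([k1, k2, p1, p2, k3] as OpenCV has them; the pictures are not rectified), "origin" and "rotation" of the camera in the world. Camera axes: x right, y up, looking along -z (the intrinsics and any distortion apply to the point x, -y, -z); pixel columns grow to the right and rows downward; lengths in mm; the calibration is good to about 2 mm. A picture is of the moment at which its call begins. There is no depth.
A pose or a line that the arm cannot do raises robot.PlanningError and nothing moves.
- robot.finish_job(): hands the job in; it is judged then, once.
Readings, each from a call of its own:
- robot.get_clock(): time.
- robot.get_q(): joint angles.
- robot.get_joint_velocities(): joint speeds.
- robot.get_tau(): joint torques, N m.
- robot.get_tcp_pos(): TCP position.
- robot.get_tool_rot(): TCP orientation.
- robot.get_force(): force on the tool from outside, world axes, zero at the start.
- robot.get_ft_torque(): the same for the moment, N m.
- robot.get_finger_gap(): opening from 0.0 (shut) to 1.0 (fully open).
- robot.get_grip_force(): force on a finger pad.
Only numpy, scipy, OpenCV 4.12 (cv2) and the standard library are available. Lean on these libraries where they do the work, as an engineer would, in place of code of your own. Each camera call takes 0.05 s, during which the arm holds its last target. There are 200 camera calls.

### The job

Put the two vials that stand on the worktop, one at a time, upright into the two empty pockets of the aluminium vial rack. Then take the rack by its black post, bring it into the steel corner stop, long side along the long bar and end against the short bar, and press until both faces touch. Finish still holding it there, flat and square and pushed against both bars, with all four vials in their pockets and the rubber stopper and electrode cap left where they stood.

Things in the scene. Friction and masses are not known exactly. Their poses are not given: they have to be found in the camera images.
- rack: loose aluminium block 46 (x) by 164 (y) by 28 mm high, about 0.6 kg; pockets in a row at y = -64, -30, 30, 64 mm; amid its top an upright round black post, 16 mm diameter, from 28 to 74 mm above the underside. Either way round is fine. Origin: centre of underside, z up. Vials stand 18 mm from the post's axis: grip it, and vials in the row, with fingers closing along x
- corner_stop: fixed: two steel bars 24 mm high, 10 thick, at right angles. Origin: inside corner on the worktop, z up. Long bar's inner face is plane x = 0 (y -150 to 12 mm), short bar's plane y = 0 (x -62 to -2). The rack belongs at x < 0, y < 0: home, axes parallel to the stop's (or a half turn), its origin is at x -23, y -82 mm. Screw feet 10 mm high outside the bars
- stop_long: the long bar of the corner stop, fixed; same frame as the corner stop (origin at the inside corner)
- stop_short: the short bar of the corner stop, fixed; same frame as the corner stop (origin at the inside corner)
- vial_1: clear glass screw vial with a pale cap, 23 mm diameter, 47 mm tall (cap 20 mm wide above 38 mm), 22 g; origin at the centre of its underside, z up. One of the two standing loose on the worktop, left of the corner stop, among the stopper and the electrode cap
- vial_2: clear glass screw vial with a pale cap, 23 mm diameter, 47 mm tall (cap 20 mm wide above 38 mm), 22 g; origin at the centre of its underside, z up. The other of the two standing loose on the worktop
- vial_3: clear glass screw vial with a pale cap, 23 mm diameter, 47 mm tall (cap 20 mm wide above 38 mm), 22 g; origin at the centre of its underside, z up. Already in a pocket of the rack, loose fit
- vial_4: clear glass screw vial with a pale cap, 23 mm diameter, 47 mm tall (cap 20 mm wide above 38 mm), 22 g; origin at the centre of its underside, z up. Already in a pocket of the rack, loose fit
- pocket0 (a point): centre of pocket 0's mouth in the rack's top face, which is 28 mm above the rack's underside; pocket 27 mm diameter with a small chamfer, 20 mm deep, so a seated vial's underside is 8 mm above the rack's underside and it stands 27 mm proud. Of the four, the empty pockets are those without a vial
- pocket1 (a point): centre of pocket 1's mouth in the rack's top face, which is 28 mm above the rack's underside; pocket 27 mm diameter with a small chamfer, 20 mm deep, so a seated vial's underside is 8 mm above the rack's underside and it stands 27 mm proud. Of the four, the empty pockets are those without a vial
- pocket2 (a point): centre of pocket 2's mouth in the rack's top face, which is 28 mm above the rack's underside; pocket 27 mm diameter with a small chamfer, 20 mm deep, so a seated vial's underside is 8 mm above the rack's underside and it stands 27 mm proud. Of the four, the empty pockets are those without a vial
- pocket3 (a point): centre of pocket 3's mouth in the rack's top face, which is 28 mm above the rack's underside; pocket 27 mm diameter with a small chamfer, 20 mm deep, so a seated vial's underside is 8 mm above the rack's underside and it stands 27 mm proud. Of the four, the empty pockets are those without a vial
- stopper: dark red tapered rubber stopper, 29 mm diameter, 24 mm tall, loose; not part of the job; origin at the centre of its underside
- electrode_cap: pale grey plastic cap, 19 mm diameter, 30 mm tall, loose; not part of the job; origin at the centre of its underside
Mind the look-alikes: they are no part of the job. There is more than one size of the corner_stop; the job needs the larger. Leave any orange look-alike of the vial_2 alone.

How it is judged:
By the outcome, as a careful person would: the job done as asked, in the order asked, and still so for the second after the job is handed in, while the arm keeps its last pose, push and grip.
It also fails if it takes over 72 s, if anything falls off the work surface, if the arm or the gripper's body presses on something with over 40 N, if the wrist force passes 120 N, or if a joint passes its speed limit or range.

## Working session

There is one attempt and no reset: what is moved stays moved. The work goes in short steps, each a Python script; the robot and the scene stay as the last script left them, time stands still between calls to the robot, and variables do not carry over. Pictures are saved under pics/ and viewed, at most 10 in all, crops included, and the job is handed in when it is done.

```bash
mkdir -p pics; ls
cat > h.py <<'E'
import numpy as np, cv2
from cell import robot
def cam(name):
    c=robot.capture(name); im=np.array(c["image"]); H=im.shape[0]
    f=H/2/np.tan(np.radians(c["vertical_fov"])/2)
    c["K"]=np.array([[f,0,c["cx"]],[0,f,c["cy"]],[0,0,1.]]); c["D"]=np.array(c["distortion"],float)
    c["o"]=np.array(c["origin"],float); R=np.array(c["rotation"],float)
    if R.shape!=(3,3):
        from scipy.spatial.transform import Rotation as Ro
        R=Ro.from_quat(np.r_[R[1:],R[0]]).as_matrix()
    c["R"]=R; return c
def ray(c,uv):
    p=cv2.undistortPoints(np.array(uv,float).reshape(-1,1,2),c["K"],c["D"]).reshape(-1,2)
    return np.c_[p[:,0],-p[:,1],-np.ones(len(p))]@c["R"].T
def onplane(c,uv,z):
    d=ray(c,uv); return c["o"]+d*((z-c["o"][2])/d[:,2])[:,None]
def proj(c,P):
    q=(np.atleast_2d(P)-c["o"])@c["R"]; q=q*[1,-1,-1]
    return cv2.projectPoints(q,np.zeros(3),np.zeros(3),c["K"],c["D"])[0].reshape(-1,2)
E
python3 - <<'E'
from h import *
for n in("scene","top"):
    c=cam(n); print(n,c["o"],c["R"].round(3).tolist(),c["K"][0,0],c["D"],c["cx"],c["cy"])
    cv2.imwrite(f"pics/{n}0.png",cv2.resize(c["image"][...,::-1],(768,576),interpolation=cv2.INTER_CUBIC)); cv2.imwrite(f"pics/{n}0raw.png",c["image"][...,::-1])
print(robot.get_tool_rot(),robot.get_clock(),robot.hold_point_z)
E
```

```text
pics
scene [-544.74747867  719.21170978  683.81346055] [[-0.505, 0.403, -0.764], [-0.863, -0.218, 0.456], [0.017, 0.889, 0.457]] 443.16056329966926 [0.03755514 0.         0.         0.         0.        ] 251.38879502656079 190.5750008868728
top [ 252.62718779  100.5238177  1293.23208691] [[-0.055, 0.978, -0.202], [-0.998, -0.054, 0.013], [0.002, 0.203, 0.979]] 371.61165942788745 [0.00549438 0.         0.         0.         0.        ] 263.54214076630575 193.6514472988047
[-9.47054282e-05  2.22997742e-01  9.74818728e-01 -6.68033896e-04] 0.1 154.70000000000002
```

View pics/top0.png

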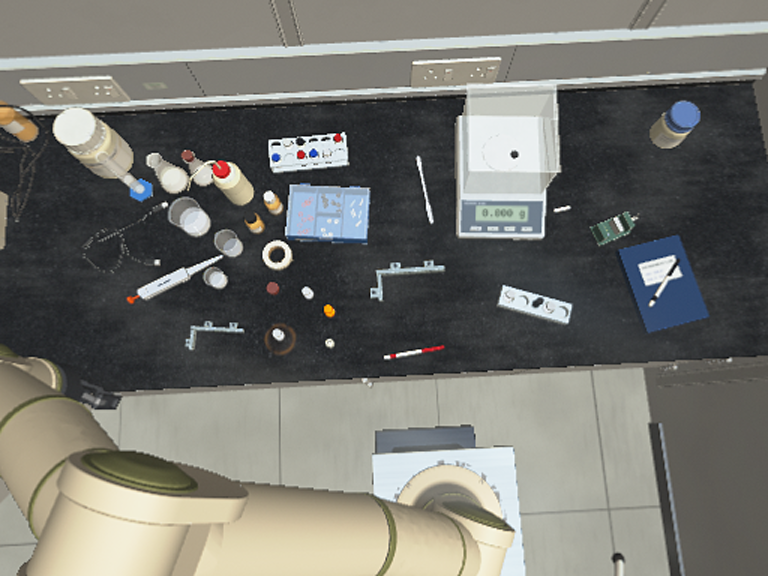

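View pics/scene0.png

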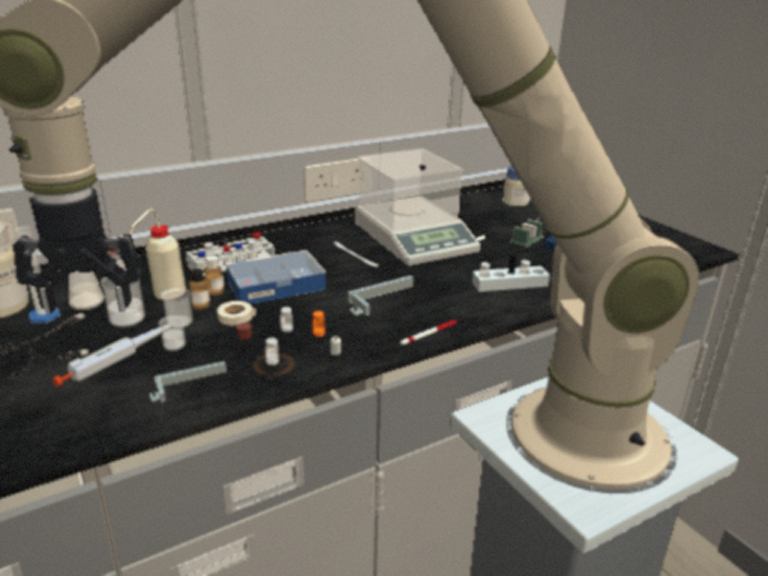

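The top view shows these candidates, in 768x576 pixels:
- **Vials:** white vials at (307,293) and (279,335). The orange look-alike is at (329,311).
- **Not part of the job:** electrode cap (329,343), stopper (272,288).
- **Corner stops:** (405,275), which looks larger, and (212,333).
- **Rack:** (535,303).

I'll choose the two white capped vials and the right-hand stop, and check them in a close crop with rough measurements.

Run:
```python
from h import *
im=cv2.imread("pics/top0raw.png"); c=cam("top")
a=cv2.resize(im[170:240,115:305],None,fx=4,fy=4,interpolation=cv2.INTER_CUBIC)
b=cv2.resize(im[185:220,325:390],None,fx=8,fy=8,interpolation=cv2.INTER_CUBIC)
o=np.zeros((a.shape[0]+b.shape[0]+5,max(a.shape[1],b.shape[1]),3),np.uint8)
o[:a.shape[0],:a.shape[1]]=a; o[a.shape[0]+5:,:b.shape[1]]=b
cv2.imwrite("pics/crop1.png",o); print(o.shape)
# bright neutral blobs
hsv=cv2.cvtColor(im,cv2.COLOR_BGR2HSV)
m=((hsv[...,2]>95)&(hsv[...,1]<90)).astype(np.uint8)
n,l,s,ce=cv2.connectedComponentsWithStats(m)
for i in range(1,n):
    x,y,w,h,A=s[i]
    if 110<x<400 and 165<y<245 and A>8: print(s[i].tolist(),ce[i].round(1),onplane(c,[ce[i]],24)[0].round())
```

```text
(565, 760, 3)
[247, 173, 50, 28, 322] [267.3 182.6] [553.  68.  24.]
[135, 178, 17, 15, 175] [143.2 185. ] [569. 503.  24.]
[201, 191, 8, 9, 49] [204.7 194.8] [522. 289.  24.]
[331, 190, 51, 26, 706] [356.4 203. ] [ 464. -236.   24.]
[123, 214, 40, 20, 215] [139.2 220.9] [443. 515.  24.]
[181, 219, 9, 8, 51] [185.1 222.7] [428. 358.  24.]
[217, 226, 6, 6, 32] [219.5 228.5] [401. 241.  24.]
[264, 233, 17, 6, 55] [271.9 235.3] [369.  63.  24.]
[256, 236, 4, 4, 13] [257.6 237.8] [362. 112.  24.]
```

View pics/crop1.png

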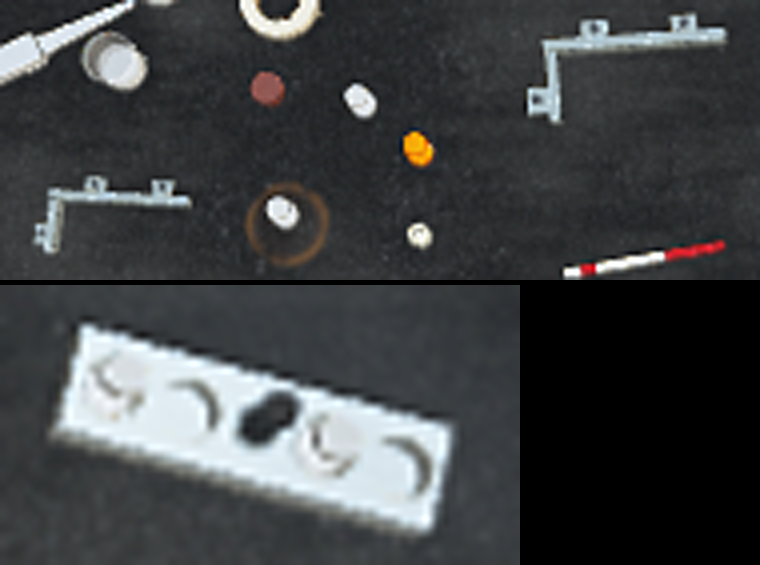

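The crop confirms two pale-capped clear vials, at (360,100) and (283,212) in crop pixels. The orange one, the cap (420,235) and the stopper (268,88) are separate. The rack's filled pockets are the 1st and 3rd from the left, so the 2nd and 4th are empty. The upper-right stop is the larger. Next I'll measure precisely with both views.

```bash
cat > meas.py <<'E'
from h import *
def tri(c1,u1,c2,u2):
    d1=ray(c1,[u1])[0];d2=ray(c2,[u2])[0]
    s=np.linalg.lstsq(np.c_[d1,-d2],c2["o"]-c1["o"],rcond=None)[0]
    p=c1["o"]+s[0]*d1;q=c2["o"]+s[1]*d2; return (p+q)/2,np.linalg.norm(p-q)
def blob(c,P,f,r=14,up=4):
    """centroid of the mask f(hsv) blob nearest the projection of world point P"""
    u=proj(c,P)[0]; x0,y0=(u-r).astype(int); w=np.ascontiguousarray(c["image"][y0:y0+2*r,x0:x0+2*r])
    m=f(cv2.cvtColor(cv2.resize(w,None,fx=up,fy=up,interpolation=cv2.INTER_CUBIC),cv2.COLOR_RGB2HSV).astype(int)).astype(np.uint8)
    n,l,s,ce=cv2.connectedComponentsWithStats(m)
    if n<2: return None
    i=1+np.argmin([np.linalg.norm(ce[j]-r*up)-0.02*s[j,4]**.5*up for j in range(1,n)] if 0 else [np.linalg.norm(ce[j]-r*up)+(1e3 if s[j,4]<5*up*up else 0) for j in range(1,n)])
    k=lambda v:(np.array(v,float)+.5)/up-.5+[x0,y0]
    return k(ce[i]),s[i,2:]/np.array([up,up,up*up]),k(np.argwhere(l==i)[:,::-1])
white=lambda h:(h[...,2]>105)&(h[...,1]<70)
dark=lambda h:(h[...,2]<80)
E
python3 - <<'E'
from meas import *
T=cam("top");S=cam("scene")
for n,P in(("A",[522,289,24]),("B",[428,358,24])):
    a=blob(T,P,white);b=blob(S,P,white,r=18)
    print(n,a[0],a[1],b[0],b[1],tri(T,a[0],S,b[0]),onplane(T,[a[0]],23.5),onplane(S,[b[0]],23.5))
P=[464,-236,60]
a=blob(T,P,dark);print("post",a[0],a[1],onplane(T,[a[0]],55))
b=blob(S,P,dark,r=12)
if b: print(b[0],b[1],tri(T,a[0],S,b[0]))
# rack top face
for th in(120,150,180):
    a=blob(T,[464,-236,28],lambda h:(h[...,2]>th)&(h[...,1]<70),r=36)
    w=onplane(T,a[2],28)[:,:2].astype(np.float32); print("rack",th,cv2.minAreaRect(w))
# stop
for th in(95,130):
    a=blob(T,[553,68,24],lambda h:(h[...,2]>th)&(h[...,1]<90),r=34)
    w=onplane(T,a[2],24)[:,:2]; print(th,w.min(0),w.max(0))
    E=np.array([[y,w[abs(w[:,1]-y)<2][:,0].min(),w[abs(w[:,1]-y)<2][:,0].max()] for y in range(0,150,12) if (abs(w[:,1]-y)<2).any()])
    print(E.round(0).T.tolist(),np.polyfit(E[:-2,0],E[:-2,1],1))
    F=np.array([[x,w[abs(w[:,0]-x)<2][:,1].min(),w[abs(w[:,0]-x)<2][:,1].max()] for x in range(495,560,8) if (abs(w[:,0]-x)<2).any()])
    print(F.round(0).T.tolist())
# small stop size check
a=blob(T,[443,440,24],lambda h:(h[...,2]>110)&(h[...,1]<90),r=26);w=onplane(T,a[2],24)[:,:2];print("small",w.min(0),w.max(0))
E
```

```text
A [204.6896875 194.765625 ] [ 8.25  8.5  50.  ] [190.56334323 212.42464922] [  8.5     16.75   115.8125] (array([522.8313664 , 289.71146988,  22.26822419]), np.float64(1.7520648549102766)) [[522.10637988 288.75753027  23.5       ]] [[521.58539471 291.12256835  23.5       ]]
B [185.17003106 222.66475155] [ 8.5     8.25   50.3125] [180.92149356 233.83305593] [  9.      18.5    140.8125] (array([428.64756103, 358.84614354,  21.95247706]), np.float64(1.5403694515467532)) [[428.04312626 357.84259678  23.5       ]] [[427.00453809 360.2409506   23.5       ]]
post [358.07808483 201.33194087] [ 6.5     6.     24.3125] [[ 464.27926611 -234.26855854   55.        ]]
[340.32996653 168.58226296] [ 24.      22.     401.4375] (array([ 461.54155653, -226.15781969,   78.88885592]), np.float64(4.240870136954384))
rack 120 ((464.31463623046875, -235.0687255859375), (167.70962524414062, 53.04715347290039), 70.92249298095703)
rack 150 ((464.9066467285156, -235.27816772460938), (166.07652282714844, 50.5982780456543), 70.81806945800781)
rack 180 ((465.28564453125, -235.4366912841797), (165.2828826904297, 48
[... 516 characters left out ...]
16.0, -33.0], [125.0, 144.0, 144.0, 144.0, 142.0, 125.0, 126.0, 127.0, 128.0]]
130 [493.68875877 -33.0829199 ] [583.99043407 143.27821647]
[[0.0, 12.0, 24.0, 36.0, 48.0, 60.0, 72.0, 84.0, 96.0, 108.0, 120.0, 132.0, 144.0], [560.0, 557.0, 557.0, 557.0, 559.0, 559.0, 556.0, 557.0, 558.0, 557.0, 494.0, 503.0, 502.0], [583.0, 583.0, 569.0, 570.0, 569.0, 568.0, 583.0, 583.0, 569.0, 567.0, 567.0, 525.0, 524.0]] [-2.54800292e-01  5.67160515e+02]
[[495.0, 503.0, 511.0, 519.0, 527.0, 535.0, 543.0, 551.0, 559.0], [117.0, 116.0, 115.0, 115.0, 115.0, 116.0, 117.0, 117.0, -31.0], [124.0, 143.0, 143.0, 143.0, 141.0, 124.0, 125.0, 125.0, 127.0]]
small [438.50378138 436.57438361] [468.45120119 530.84107354]
```

```bash
cat > act.py <<'E'
from h import *
HZ=robot.hold_point_z
def quat(th,flip=0):
    a=np.radians(th+90+180*flip)/2; return [0,float(np.cos(a)),float(np.sin(a)),0]
def P(x,y,h): return [float(x),float(y),float(h+HZ)]   # h = grasp-point height
def st(t=""): print(t,"t%.1f"%robot.get_clock(),"tcp",np.round(robot.get_tcp_pos(),1),"h%.1f"%(robot.get_tcp_pos()[2]-HZ),"F",np.round(robot.get_force(),1),"gap%.1f"%(85*robot.get_finger_gap()),"grip%.0f"%robot.get_grip_force())
RC=np.array([465.9,-235.6]); RY=-19.2
def rk(y): t=np.radians(RY); return RC+y*np.array([-np.sin(t),np.cos(t)])
HV=39.5
E
python3 - <<'E'
from act import *
for f in(0,1):
    for p in([428,358],[522,289],rk(30),rk(-64),RC,[537,33]):
        for th in (RY,1.5):
            q=robot.inverse_kinematics(P(*p,39),quat(th,f)); q2=robot.inverse_kinematics(P(*p,200),quat(th,f)); print(f,np.round(p),th,None if q is None else np.round(q,2),q2 is not None)
E
```

```text
0 [428 358] -19.2 [-0.9   0.73  0.15  2.13 -0.35  0.3  -0.79] True
0 [428 358] 1.5 [-0.86  0.72  0.09  2.13 -0.21  0.3  -0.57] True
0 [522 289] -19.2 [-0.69  0.75  0.14  2.04 -0.27  0.37 -0.67] True
0 [522 289] 1.5 [-0.67  0.75  0.1   2.04 -0.19  0.36 -0.39] True
0 [ 476. -207.] -19.2 [ 0.27  0.7   0.05  2.22 -0.15  0.22  0.12] True
0 [ 476. -207.] 1.5 [ 0.29  0.7   0.01  2.22 -0.04  0.22  0.36] True
0 [ 445. -296.] -19.2 [ 0.48  0.71  0.01  2.18 -0.02  0.25  0.16] True
0 [ 445. -296.] 1.5 [ 0.51  0.71 -0.04  2.18  0.1   0.26  0.41] True
0 [ 466. -236.] -19.2 [ 0.33  0.7   0.04  2.21 -0.12  0.23  0.15] True
0 [ 466. -236.] 1.5 [ 0.36  0.7   0.    2.21 -0.    0.23  0.39] True
0 [537  33] -19.2 [-0.27  0.72  0.16  2.18 -0.4   0.27 -0.11] True
0 [537  33] 1.5 [-0.24  0.71  0.11  2.18 -0.28  0.26  0.14] True
1 [428 358] -19.2 [-0.61  0.73 -0.28  2.11  0.55  0.37  1.47] True
1 [428 358] 1.5 [-0.54  0.74 -0.38  2.11  0.68  0.41  1.7 ] True
1 [522 289] -19.2 [-0.38  0.76 -0.34  2.02  0.56  0.45  1.67] True
1 [522 289] 1.5 [-0.32  0.78 -0.43  2.02  0.67  0.49  1.92] True
1 [ 476. -207.] -19.2 [ 0.7   0.77 -0.59  2.19  0.99  0.48  2.12] True
1 [ 476. -207.] 1.5 [ 0.75  0.79 -0.66  2.19  1.04  0.53  2.43] True
1 [ 445. -296.] -19.2 [ 0.97  0.82 -0.74  2.15  1.06  0.6   2.24] True
1 [ 445. -296.] 1.5 [ 1.05  0.87 -0.87  2.14  1.14  0.71  2.54] True
1 [ 466. -236.] -19.2 [ 0.82  0.8  -0.69  2.18  1.05  0.55  2.12] True
1 [ 466. -236.] 1.5 [ 0.89  0.84 -0.81  2.17  1.12  0.64  2.42] True
1 [537  33] -19.2 [ 0.06  0.73 -0.33  2.16  0.67  0.36  1.98] True
1 [537  33] 1.5 [ 0.11  0.74 -0.41  2.15  0.77  0.4   2.24] True
```

Run:
```python
from act import *
q=quat(RY); v=[428.0,357.8]
robot.reach(P(*v,150),q); st("above")
robot.move_gripper(0.6)
robot.move_linear(P(*v,HV),velocity=200); st("down")
robot.move_gripper(0.1,grip_force=30); st("grip")
robot.move_linear(P(*v,130),velocity=250); st("up")
g=rk(-64); robot.reach(P(*g,100),q); st("over")
robot.move_linear(P(*g,HV+36),velocity=250); st("hover")
S=cam("scene"); cv2.imwrite("pics/s1.png",cv2.resize(S["image"][110:230,270:400,::-1],None,fx=5,fy=4.95))
u=proj(S,[*g,28]);print(u)
```

```text
above t1.5 tcp [427.9 359.2 304.9] h150.2 F [ 0.9 -0.7 -0.2] gap84.9 grip0
down t2.6 tcp [428.3 357.8 194.6] h39.9 F [-0.2  0.8  0.9] gap51.0 grip0
grip t3.0 tcp [428.2 358.1 195.4] h40.7 F [-0.6  0.4  7.6] gap21.0 grip30
up t3.5 tcp [427.8 358.  285.9] h131.2 F [-1.1  0.5 -1.2] gap21.1 grip29
over t5.8 tcp [ 445.5 -295.2  254.7] h100.0 F [-0.3  0.3  0.9] gap21.0 grip30
hover t6.1 tcp [ 444.9 -295.1  229.5] h74.8 F [ 1.1 -0.  -0.4] gap21.1 grip30
[[358.38807293 179.93618671]]
```

View pics/s1.png

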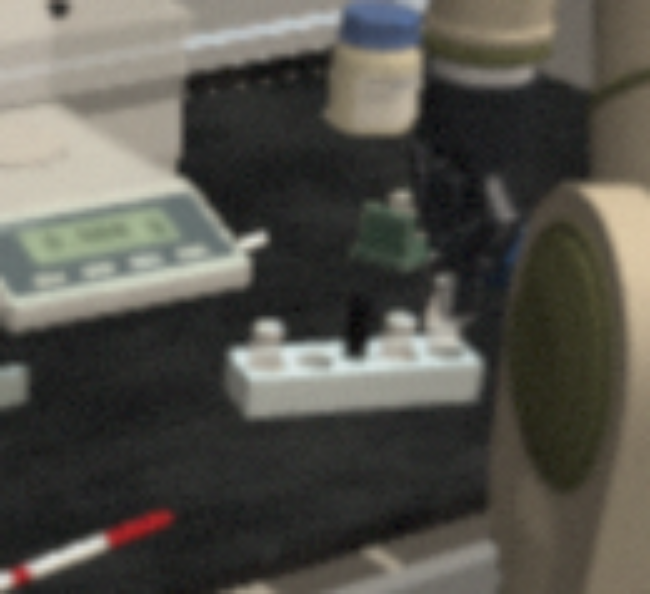

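The vial hangs upright at crop (440,310), above the empty end pocket at (447,350). I'll descend and watch the force.

```bash
cat >> act.py <<'E'
def insert(g,h0,h1=HV+8.5,fmax=6):
    """lower in steps; on a hard contact return height"""
    h=h0
    while h>h1:
        h=max(h1,h-4); robot.move_linear(P(*g,h),velocity=80); robot.sleep(.05)
        f=np.array(robot.get_force())
        if f[2]>fmax: st("contact"); return h
    st("bottom"); return h
E
python3 - <<'E'
from act import *
g=rk(-64); robot.sleep(.2); st("hover")
insert(g,HV+33)
E
```

```text
hover t6.3 tcp [ 445.1 -296.   230.9] h76.2 F [-0.3  0.2 -0.4] gap21.5 grip30
contact t8.4 tcp [ 445.  -296.   203.3] h48.6 F [-2.1 -0.  12.3] gap21.2 grip31
```

Contact came at seating depth. I'll release and fetch the second vial.

Run:
```python
from act import *
q=quat(RY); g=rk(-64); v=[522.1,288.8]
robot.move_gripper(0.5); st("released")
robot.move_linear(P(*g,120),velocity=250)
T=cam("top")
robot.reach(P(*v,130),q); 
T=cam("scene"); cv2.imwrite("pics/s2.png",cv2.resize(T["image"][140:220,300:400,::-1],None,fx=6,fy=6))
robot.move_gripper(0.6)
robot.move_linear(P(*v,HV),velocity=200); st("down")
robot.move_gripper(0.1,grip_force=30); st("grip")
robot.move_linear(P(*v,130),velocity=250); st("up")
g=rk(30); robot.reach(P(*g,130),q); robot.move_linear(P(*g,HV+36),velocity=250); robot.sleep(.2); st("hover")
S=cam("scene"); cv2.imwrite("pics/s3.png",cv2.resize(S["image"][140:220,300:400,::-1],None,fx=6,fy=6))
a=cv2.imread("pics/s2.png");b=cv2.imread("pics/s3.png");cv2.imwrite("pics/s23.png",cv2.resize(np.vstack([a,b]),None,fx=.6,fy=.6))
```

```text
released t8.8 tcp [ 444.9 -295.9  202.5] h47.8 F [ 0.5 -1.2 -0.6] gap42.4 grip0
down t12.3 tcp [522.4 288.7 194.5] h39.8 F [0.  0.2 0.5] gap50.6 grip0
grip t12.7 tcp [522.5 289.1 195.5] h40.8 F [-0.1  0.3  7.8] gap21.2 grip30
up t13.2 tcp [522.  289.  285.9] h131.2 F [ 0.1 -0.2  0.1] gap21.0 grip29
hover t15.6 tcp [ 476.2 -207.2  231.5] h76.8 F [-0.1 -0.5 -0.6] gap21.3 grip29
```

View pics/s23.png

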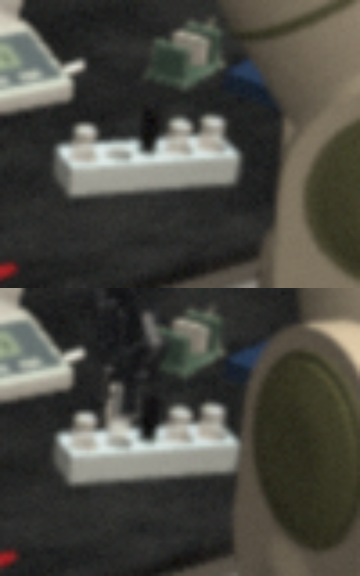

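The first vial is seated: its cap at (212,122) is level with its neighbours. The second hangs above its pocket at (120,438). Inserting it now.

Run:
```python
from act import *
g=rk(30); insert(g,HV+33)
robot.move_gripper(0.5); st("rel")
robot.move_linear(P(*g,120),velocity=250)
# clear view from the top, arm aside
robot.reach(P(540,60,150),quat(0)); robot.sleep(.1)
T=cam("top"); S=cam("scene")
a=cv2.resize(T["image"][185:220,325:390,::-1],(520,280),interpolation=cv2.INTER_CUBIC)
b=cv2.resize(S["image"][150:210,310:390,::-1],(400,300),interpolation=cv2.INTER_CUBIC)
o=np.zeros((585,520,3),np.uint8);o[:280]=a;o[285:,:400]=b;cv2.imwrite("pics/r1.png",o)
from meas import blob
for th in(150,180):
    w=onplane(T,blob(T,[464,-236,28],lambda h:(h[...,2]>th)&(h[...,1]<70),r=36)[2],28)[:,:2].astype(np.float32); print("rack",th,cv2.minAreaRect(w))
```

```text
contact t17.7 tcp [ 475.7 -207.3  203.2] h48.5 F [-1.9  0.8 11.1] gap20.8 grip30
rel t18.0 tcp [ 475.8 -207.3  202.5] h47.8 F [ 0.2 -0.3 -0.3] gap42.4 grip0
rack 150 ((458.12347412109375, -254.2705078125), (126.65393829345703, 50.96892547607422), 70.78968048095703)
rack 180 ((458.5371398925781, -254.8711395263672), (124.30980682373047, 48.35311508178711), 70.60018157958984)
```

View pics/r1.png

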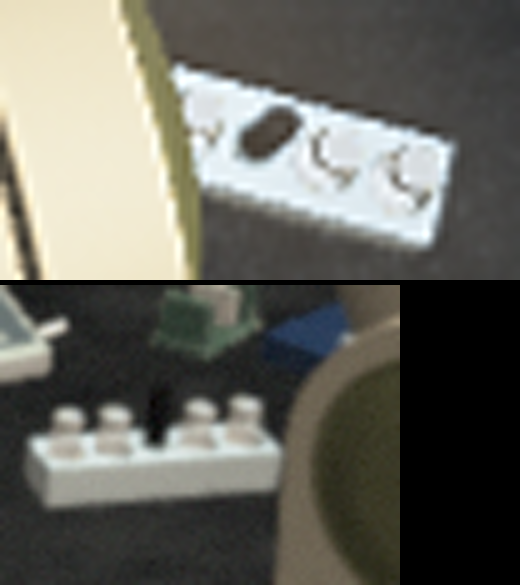

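All four caps stand level in the rack: scene crop (68,415), (115,415), (200,410), (245,408). The rack hasn't moved. Now I'll grip the post, lift, and carry it to just short of the corner.

Run:
```python
from act import *
HP=50
robot.reach(P(*RC,110),quat(RY)); robot.sleep(.1)
robot.move_linear(P(*RC,HP),velocity=150); robot.sleep(.2); st("at post")
robot.move_gripper(0.0,grip_force=100); robot.sleep(.2); st("grip")
robot.move_linear(P(*RC,HP+10),velocity=60); robot.sleep(.1); st("lift")
robot.move_linear(P(*RC,HP+25),velocity=100)
pre=[537-16,33-16]
robot.move_linear(P(*pre,HP+25),frame=quat(1.5),velocity=130); robot.sleep(.3); st("pre")
T=cam("top"); S=cam("scene")
a=cv2.resize(T["image"][160:230,230:340,::-1],(660,420),interpolation=cv2.INTER_CUBIC)[:300]
b=cv2.resize(S["image"][150:230,200:310,::-1],(412,300),interpolation=cv2.INTER_CUBIC)
o=np.zeros((600,660,3),np.uint8);o[:300]=a;o[300:,:412]=b;cv2.imwrite("pics/r2.png",o)
```

```text
at post t21.8 tcp [ 466.2 -235.6  205.7] h51.0 F [0.3 1.  0.6] gap42.6 grip0
grip t22.4 tcp [ 465.7 -235.6  205.2] h50.5 F [-1.4  1.2  6.1] gap13.4 grip97
lift t22.8 tcp [ 465.9 -235.6  214.6] h59.9 F [ 0.8  0.2 -6.5] gap13.5 grip98
pre t25.5 tcp [521.   16.8 229.7] h75.0 F [-0.5  0.1 -5.2] gap13.7 grip98
```

View pics/r2.png

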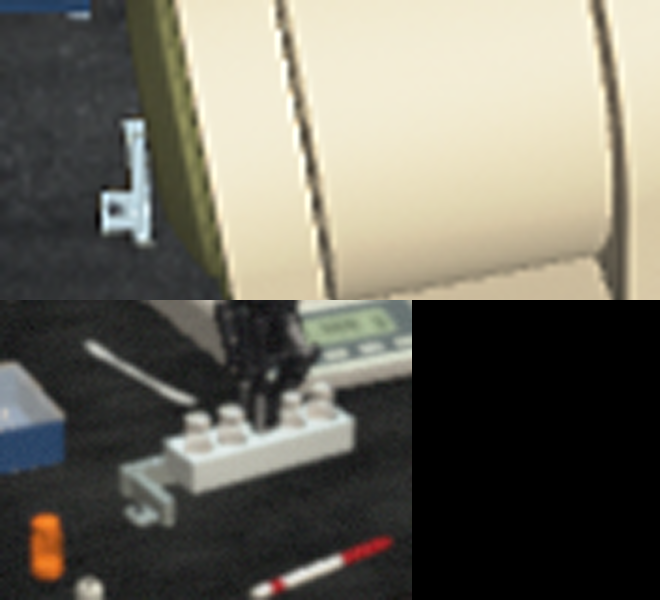

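The rack hangs level and nearly parallel, with its end about 16 mm from the short bar. I'll lower it, then press with force feedback.

```bash
cat > push.py <<'E'
from act import *
q=quat(1.5)
F=lambda: np.mean([robot.get_force() for _ in range(3)],0)
def go(p,v=40): robot.move_linear(P(*p),velocity=v); robot.sleep(.08)
def press(p,ax,fl,step=1.5,mx=30):
    n=0
    while -F()[ax]<fl and n<mx:
        p[ax]+=step if -F()[ax]<4 else .5; n+=step; go(p)
    st("press%d cmd %s"%(ax,np.round(p,1))); return p
E
python3 - <<'E'
from push import *
p=[521.,17.,75.]
go([*p[:2],55.],80); h=55
while h>48.5:
    h-=1; go([*p[:2],h]); 
    if F()[2]>1: break
p[2]=h; st("floor cmd %.1f"%h)
p=press(p,0,8)
p=press(p,1,8)
print(p)
E
```

```text
floor cmd 50.0 t27.8 tcp [520.9  17.  205.2] h50.5 F [-2.3  0.   6.3] gap13.9 grip99
press0 cmd [523.  17.  50.] t28.4 tcp [521.6  17.  205.3] h50.6 F [-8.1  1.2 12.3] gap13.9 grip100
press1 cmd [523.  29.  50.] t35.1 tcp [523.4  27.8 205.2] h50.5 F [-0.2 -4.9  3.2] gap13.4 grip99
[523.0, 29.0, 50]
```

```bash
cat >> push.py <<'E'
def press(p,ax,fl,step=1.,mx=12):
    for _ in range(mx):
        if -F()[ax]>fl: break
        p[ax]+=step; go(p)
    st("press%d cmd %s"%(ax,np.round(p,1))); return p
E
python3 - <<'E'
from push import *
p=[523.,29.,50.4]; go(p); st()
p[0]=533.; go(p); st()
p=press(p,0,14)
p=press(p,1,14)
E
```

```text
t35.4 tcp [523.2  28.6 205.3] h50.6 F [-0.7 -5.   1.2] gap13.8 grip98
 t35.9 tcp [529.2  29.  205.5] h50.8 F [-14.9  -1.3  21.6] gap13.6 grip101
press0 cmd [533.   29.   50.4] t35.9 tcp [529.2  29.  205.5] h50.8 F [-14.9  -1.3  21.6] gap13.6 grip101
press1 cmd [533.   38.   50.4] t38.9 tcp [532.4  35.5 205.3] h50.6 F [ -2.3 -14.2   5.2] gap13.9 grip99
```

Run:
```python
from push import *
for _ in range(3): robot.sleep(.3); st()
S=cam("scene"); cv2.imwrite("pics/r3.png",cv2.resize(S["image"][160:225,220:320,::-1],None,fx=8,fy=8,interpolation=cv2.INTER_CUBIC))
```

```text
t39.2 tcp [532.4  35.5 205.3] h50.6 F [ -2.7 -12.9   6.6] gap14.2 grip99
 t39.5 tcp [532.4  35.6 205.3] h50.6 F [ -2.  -13.5   6.4] gap13.6 grip99
 t39.8 tcp [532.4  35.5 205.3] h50.6 F [ -1.9 -13.4   6.3] gap13.7 grip99
```

View pics/r3.png

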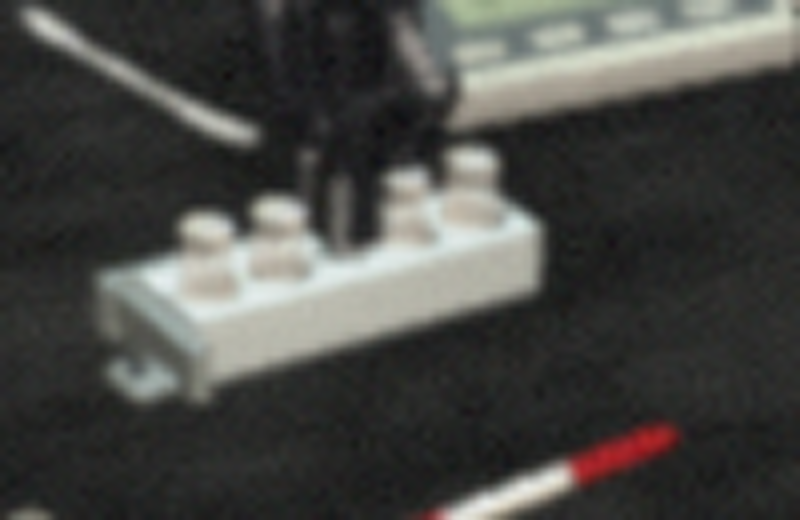

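The rack's left end is flush on the short bar at (155,330), with a steady 13 N in y. Next is pressing in x.

Run:
```python
from push import *
p=[533.,37.,50.4]; go(p); st()
for _ in range(14):
    p[0]+=1; go(p); st("x%.0f"%p[0])
    if F()[0]<-19: break
```

```text
t40.2 tcp [532.4  35.3 205.3] h50.6 F [-3.5 -9.3  6.8] gap13.8 grip99
x534 t40.5 tcp [532.7  35.3 205.3] h50.6 F [-4.3 -9.3  8.3] gap13.8 grip99
x535 t40.9 tcp [533.1  35.3 205.3] h50.6 F [-7.5 -9.3 12. ] gap13.5 grip99
x536 t41.2 tcp [533.5  35.3 205.4] h50.7 F [-9.3 -8.3 13.8] gap13.5 grip100
x537 t41.5 tcp [533.9  35.3 205.4] h50.7 F [-11.6  -8.1  17.9] gap13.9 grip100
x538 t41.9 tcp [534.2  35.4 205.4] h50.7 F [-13.6  -7.7  20.2] gap13.4 grip101
x539 t42.2 tcp [534.6  35.4 205.4] h50.7 F [-16.5  -8.2  22.9] gap14.1 grip101
x540 t42.5 tcp [535.   35.3 205.5] h50.8 F [-17.4  -8.4  26.2] gap13.7 grip101
x541 t42.9 tcp [535.4  35.4 205.5] h50.8 F [-20.2  -8.4  29.1] gap13.8 grip102
```

Fz rises along with Fx, so the rack is jammed by friction. I'll unload vertically and watch x.

Run:
```python
from push import *
p=[541.,37.,50.4]
for _ in range(12):
    p[2]+=.6; go(p); st("h%.1f"%p[2])
    if F()[2]<4 : break
```

```text
h51.0 t43.2 tcp [537.2  35.3 205.5] h50.8 F [-12.2  -8.8  13. ] gap13.4 grip100
h51.6 t43.5 tcp [537.2  35.4 205.6] h50.9 F [-11.3  -9.1   6.4] gap13.7 grip99
h52.2 t43.9 tcp [537.3  35.5 205.8] h51.1 F [-10.1  -8.3  -0.3] gap13.9 grip98
```

Run:
```python
from push import *
from scipy.spatial.transform import Rotation as Ro
def rot():
    w=robot.get_tool_rot(); R=Ro.from_quat(np.r_[w[1:],w[0]]).as_matrix(); print("  axis mrad",(1000*R[:2,2]).round(1),"yaw",np.degrees(np.arctan2(R[1,1],R[0,1])).round(2))
p=[541.,37.,52.2]; rot()
p[0]+=1.5; go(p); st("x+"); rot()
p[1]+=1; go(p); st("y+"); rot()
p[2]=51.2; go(p); st("down"); rot()
S=cam("scene"); cv2.imwrite("pics/r4.png",cv2.resize(S["image"][160:225,220:320,::-1],None,fx=8,fy=8,interpolation=cv2.INTER_CUBIC))
```

```text
axis mrad [-10.7  -2.2] yaw 1.44
x+ t44.2 tcp [538.   35.5 205.8] h51.1 F [-12.4  -7.3   3.3] gap13.8 grip99
  axis mrad [-12.7  -2.2] yaw 1.44
y+ t44.5 tcp [538.   35.7 205.8] h51.1 F [-12.5 -11.2   2.8] gap13.7 grip99
  axis mrad [-12.7  -3.1] yaw 1.39
down t44.9 tcp [537.9  35.6 205.5] h50.8 F [-14.7 -11.3  13.8] gap13.7 grip100
  axis mrad [-12.4  -3. ] yaw 1.38
```

View pics/r4.png

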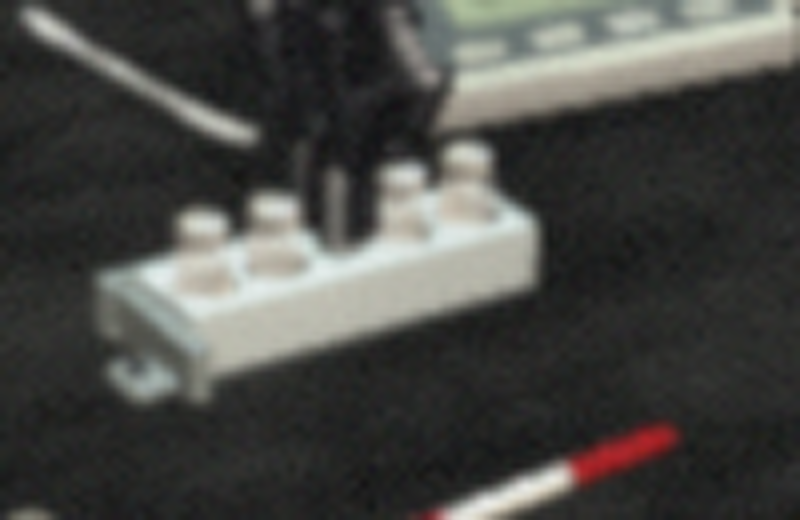

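Both ends look in, but Fx could still be partly friction. I'll unload y and z, ease the grip so the rack can square itself, and press x again.

Run:
```python
from push import *
p=[542.5,35.6,52.2]; go(p); st("ease y")
robot.move_gripper(0.0,grip_force=45); st("grip45")
for x in(544,545.5,547):
    p[0]=x; go(p)
    for _ in range(3):
        if F()[2]>2: p[2]+=.5; go(p)
    st("x%.1f h%.1f"%(x,p[2]))
    if F()[0]<-18: break
p[1]=38.2; go(p); st("y")
S=cam("scene"); cv2.imwrite("pics/r5raw.png",S["image"][...,::-1])
# front top edge of the rack: bright top vs darker front, cast on z=28
```

```text
ease y t45.2 tcp [538.3  35.2 205.7] h51.0 F [-12.1  -3.4   1.6] gap13.5 grip99
grip45 t45.5 tcp [538.3  35.2 205.7] h51.0 F [-12.2  -3.3   1.3] gap13.5 grip99
x544.0 h52.7 t46.1 tcp [538.8  35.2 205.8] h51.1 F [-14.1  -3.4  -1. ] gap13.9 grip98
x545.5 h53.2 t46.8 tcp [539.4  35.2 205.9] h51.2 F [-16.6  -2.5  -3.4] gap13.3 grip98
x547.0 h53.2 t47.1 tcp [539.9  35.3 205.9] h51.2 F [-21.3  -2.4   1.2] gap13.7 grip99
y t47.5 tcp [539.9  35.8 205.9] h51.2 F [-19.9 -10.2   0.8] gap13.5 grip99
```

Now it is certainly on the long bar: Fx is 21 N with almost no downforce. The tool leans about 13 mrad under load, so I'll counter-tilt to keep the rack flat and regrip softer to let the yaw settle.

```bash
cat >> push.py <<'E'
from scipy.spatial.transform import Rotation as Ro
def rot():
    w=robot.get_tool_rot(); R=Ro.from_quat(np.r_[w[1:],w[0]]).as_matrix(); print("  axis mrad",(1000*R[:2,2]).round(1),"yaw",np.degrees(np.arctan2(R[1,1],R[0,1])).round(2),"M",np.round(robot.get_ft_torque(),2))
def tq(phi,yaw=1.5):
    a=quat(yaw); r=(Ro.from_euler('y',phi)*Ro.from_quat(a[1:]+a[:1])).as_quat(); return [float(v) for v in np.r_[r[3],r[:3]]]
E
python3 - <<'E'
from push import *
p=[547,38.2,53.2]; rot()
robot.move_gripper(0.08,grip_force=45); robot.sleep(.2); st("grip"); rot()
robot.move_linear(P(544.5,38.2,52.6),frame=tq(-.014),velocity=20); robot.sleep(.2); st("tilt"); rot()
robot.move_linear(P(544.5,38.2,51.8),frame=tq(-.014),velocity=20); robot.sleep(.2); st("down"); rot()
S=cam("scene"); cv2.imwrite("pics/r5raw.png",S["image"][...,::-1])
E
```

```text
axis mrad [-20.1  -3.5] yaw 1.4 M [-2.09  4.47 -0.08]
grip t47.9 tcp [539.9  35.8 205.9] h51.2 F [-20.  -11.    0.3] gap13.8 grip99
  axis mrad [-20.   -3.5] yaw 1.4 M [-2.13  4.53 -0.05]
tilt t48.4 tcp [537.3  35.8 205.6] h50.9 F [-20.7  -9.8   4.6] gap13.7 grip100
  axis mrad [-6.  -3.5] yaw 1.38 M [-2.09  4.62 -0.17]
down t48.9 tcp [537.2  35.7 205.5] h50.8 F [-23.  -10.1  15. ] gap13.8 grip101
  axis mrad [-5.7 -3.3] yaw 1.38 M [-2.16  5.09 -0.2 ]
```

Mz is only about −0.2 N·m under a 23 N push. A single-end contact would give about 1.6 N·m, so the long face is flush. One last tilt trim and a final look.

Run:
```python
from push import *
robot.move_linear(P(543.4,38.4,51.8),frame=tq(-.0195),velocity=20); robot.sleep(.3); st("trim"); rot()
S=cam("scene"); cv2.imwrite("pics/r6.png",cv2.resize(S["image"][155:250,140:300,::-1],None,fx=5,fy=5,interpolation=cv2.INTER_CUBIC))
```

```text
trim t49.5 tcp [536.2  35.8 205.4] h50.7 F [-21.1 -11.   14. ] gap13.8 grip100
  axis mrad [ 0.  -3.5] yaw 1.36 M [-2.22  4.95 -0.1 ]
```

View pics/r6.png

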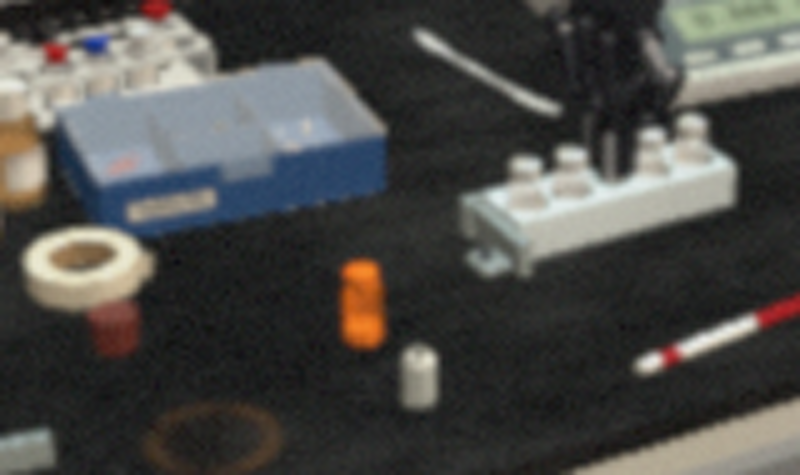

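The rack sits home at (600,195) with all four vials seated. The stopper (115,328), electrode cap (420,378) and orange vial (362,305) are where they stood. Handing in.

```bash
python3 -c "
from cell import robot
print(robot.finish_job())"
```

```text
the job is handed in; nothing more can be done
None
```

I handed the job in at about 50 s: both vials are in the rack's empty pockets, and the arm is still holding the rack flat against both bars of the larger stop (about 21 N on the long bar, 11 N on the short), with the stopper and electrode cap left where they stood.

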